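# Shut a radio board in its flip frame and turn it solder side up

## Task

Two flip frames for circuit boards stand open on the radio-room counter, and one of them has a board lying in it. Close that frame's lid fully over the board, then swing the closed frame right over by its handle until it rests upside down on its stop, with the board still shut inside, and let go. Leave the empty frame as it is.

Things in the scene. Friction and masses are not known exactly. Their poses are not given: they have to be found in the camera images.
- stand: Fixed stand of the flip frame that holds the board (the empty frame beside it is identical). Base plate 120 x 150 x 8 mm; origin at the centre of its underside, z up. Two posts 104 mm high at y = +/-62 mm carry a black tray, 120 (x) x 90 (y) x 20 mm, that turns about the line parallel to y at z = 90 mm. The tray is centred on that line; its handle is on the -x edge, its lid hinge on the +x edge.
- cradle (a joint): Tray angle: 0 = level on its stop, as at the start; grows as the handle is lifted and swung over the top to +x; pi = upside down on the other stop. Friction (0.15 N m) holds it where left. Handle: a grey barrel on a stem, 20 mm thick, 30 mm long along y, its centre 90 mm from the turning line: at stand x = -90, z = 90 mm when level, x = +90, z = 90 mm when turned over.
- lid (a joint): Lid angle: 0 = shut flat on the tray, 1.57 = square to it, 1.95 = stop; starts 1.6 to 1.85. Aluminium frame with clear pane, 120 x 90 x 6 mm, hinged along y at stand x = +60, z = 100.5 mm (tray level). Friction (0.2 N m) holds it where left, and keeps it shut when upside down; no latch. It can be pushed over from behind (+x side) and pressed down with shut fingers.
- board: Green circuit board 100 x 70 x 4 mm, 50 to 100 g, with components up to 10 mm tall on its upper face. It lies loose in the tray with about 5 mm play all round. Origin at the centre of its underside, z towards the component side.
- spare_lid_edge (a point): Middle of the free edge of the lid of the other, empty flip frame, which is identical and must be left alone.
Not all that is in view belongs to the job. Of the things like the board, leave any that is red; of the rest the larger one is meant.

How it is judged:
On the way, in this order (a step that is already met when the one before it is completed fails the run):
1. the lid is shut over the board while the tray is still right way up (value of joint lid below 0.12 rad and value of joint cradle below 0.3 rad and x of board in the frame of stand between -0.015 and 0.015 m and y of board in the frame of stand between -0.015 and 0.015 m), for 0.2 s.
2. the shut tray is turned over (value of joint lid below 0.15 rad and value of joint cradle above 2.88 rad), for 0.2 s.
At the end, for the whole second after the job is handed in: The frame with the board is upside down on its stop (within 15 degrees), its lid shut (within 8 degrees), the board at rest inside the tray, component side down (within 16 degrees), within 15 mm of the tray's middle; the lid edge of the empty frame is within 30 mm of where it started (all of step 2 and angle between board's own z axis and vertical above 2.85 rad and x of board in the frame of stand between -0.015 and 0.015 m and y of board in the frame of stand between -0.015 and 0.015 m and z of board in the frame of stand between 0.075 and 0.115 m and linear speed of board below 0.03 m/s); the robot touches nothing.
It fails at once if the empty flip frame is moved: its lid edge more than 30 mm from where it started (distance of spare_lid_edge from where it was at the start of the episode above 0.03 m).
It also fails if it takes over 54 s, if anything falls off the work surface, if the arm or the gripper's body presses on something with over 40 N, if the wrist force passes 120 N, or if a joint passes its speed limit or range.

## Robot

A 6-joint arm with a two-finger parallel gripper is mounted at the origin on the work surface. World frame = base frame: x ahead of the robot, y to its left, z up, the work surface at z = 0. Lengths are in m, angles in rad, forces in N, time in s.
With the tool pointing down it reaches from about 0.3 to 0.775 m from the base axis. Payload 14.6 kg.
Tool frame: the origin (TCP) lies at the very end of the fingers, on their centre line; the grasp point (between the pads) lies 19 mm behind it (pinch_z is the distance from the TCP to the grasp point, in m); z points along the fingers, y is the direction in which the jaws open and shut (so a half turn about z gives the same grasp; the last joint's range is limited). The gripper opens to 94 mm and grips with 3 to 60 N. Pads are 16 mm wide; open, the fingers measure 119 mm over their backs; the gripper's body (75 mm by 177 mm) begins 78 mm behind the grasp point.
Start: joints at [-1.337, 0.3, 1.521, -0, 1.321, -0.067], TCP at [0.163, -0.525, 0.205] pointing down, gripper open.
Joint ranges: [-3.03, 3.03], [-0.79, 2.21], [0.23, 2.52], [-1.04, 4.18], [0, 3.07], [-2.55, 2.55]. Speed limits (rad/s): [2.22, 2.22, 2.57, 3.14, 3.14, 3.14].

## Interface

Orientations are given as [roll, pitch, yaw] about the fixed x, y, z axes, in that order (R = Rz(yaw) Ry(pitch) Rx(roll)).
In Python, from station import get_obs, camera, hand_in, pinch_z gives the robot as it stands.
- The arm moves only by the tool servo_tool, never from a script. Its argument "moves" is a list that holds one entry, the list of rows, each a list of 7 numbers: the turn, a rotation vector about the tool's x, y, z normalised to -1 to 1, where 1 is pi/2 rad, then the shift along the tool's x, y, z normalised to -1 to 1, where 1 is 500 mm, then the closure, from 0 (fully open) to 1 (shut). In form: [[[rx, ry, rz, x, y, z, hand], ...]]. A call has 1 to 12 rows; each row is the pose to reach, as a shift and turn from the pose measured when the call began, along the tool's axes at that moment; what a row does not reach only later rows make up. A row lasts 1/12 s, in which the tool goes at most 41.7 mm and 7.16 degrees, less where a joint would pass 70% of its speed; a pose out of reach is approached as far as the arm can. A call with a number of a shift or a turn outside -1 to 1 is refused whole. A call with a gripper value outside its range is refused whole. The fingers move at their own pace and stop on an object; "squeeze" is the grip in N (left out, the last holds). Time passes only in rows, so rows that repeat a pose let the fingers close. It gives the time, the measured TCP pose, the force and the opening at its end, in the units of the state.
- get_obs(): the state, without advancing time (a new reading comes with each control period).
- camera(name): name is "scene" or "top"; returns a dict with "color" (384x512x3 uint8, red, green, blue), "intrinsics" (3x3 intrinsics, pixels), "distortion" ([k1, k2, p1, p2, k3] as OpenCV has them; the pictures are not rectified), "rvec" (rotation vector, rad) and "tvec" (3), from world to camera coordinates, as OpenCV has them. Camera axes: x right, y down, z forward; pixel columns grow to the right and rows downward; lengths in m; the calibration is good to about 2 mm. A picture is of the moment at which its call begins. There is no depth.
- hand_in(): hands the job in, once; it reports no verdict.
The state is a dict: "time_s": time; "qpos": joint angles; "joint_vel": joint speeds; "tau": joint torques, N m; "ee_pos": TCP position; "eef_rot": TCP orientation; "force": force on the tool from outside, world axes, zero at the start; "moment": the same for the moment, N m; "grip_width": finger opening in m.
Only numpy, scipy, OpenCV 4.12 (cv2) and the standard library are available. Lean on these libraries where they do the work, as an engineer would, in place of code of your own. Each camera call takes 0.05 s, during which the arm holds its last target.

## Working session

There is one attempt and no reset: what is moved stays moved. The work goes in short steps, Python scripts to look and compute and a tool call to move; the robot and the scene stay as the last step left them, time stands still between calls to the robot, and variables do not carry over. Pictures are saved under pics/ and viewed, and the job is handed in when it is done.

Besides the shell and the picture viewer there is one more tool, called after "Emit:" as a command line: name --argument value ..., lists and objects as JSON in quotes. servo_tool: Moves the arm, as the interface text tells. Scaled input: -1 to 1 covers 500 mm each way for a shift and pi/2 rad each way for a turn. Its arguments: {"type":"object","properties":{"moves":{"type":"array"},"squeeze":{"type":"number"}},"required":["moves"]}

```bash
mkdir -p pics; ls; python3 - <<'E'
from station import *
import cv2
print(get_obs(), pinch_z)
for n in("scene","top"):
    c=camera(n); cv2.imwrite(f"pics/{n}0.png",c["color"][:,:,::-1]); print(n,c["intrinsics"],c["distortion"],c["rvec"],c["tvec"])
E
```

```text
pics
{'time_s': 0.0, 'qpos': array([-1.33660839e+00,  3.00460977e-01,  1.52154394e+00,  1.90620271e-05,
        1.32069644e+00, -6.66203059e-02]), 'joint_vel': array([ 0.00368271, -0.00149618,  0.0012748 ,  0.00083237, -0.00070444,
       -0.00035391]), 'tau': array([-3.70572365e-03, -5.31805873e+01, -3.52741420e+01,  7.05567375e-02,
        2.43495789e-02, -4.50282175e-05]), 'ee_pos': array([ 0.16289482, -0.52506632,  0.2049076 ]), 'eef_rot': array([-3.14048764e+00, -9.22299326e-05,  3.00803462e-01]), 'force': array([ 0.08668109, -0.00403728, -0.28197124]), 'moment': array([ 0.05684545, -0.0104465 , -0.01907502]), 'grip_width': 0.09397686009093431} 0.0188
scene [[442.31701886   0.         251.51385881]
 [  0.         442.31701886 190.41481331]
 [  0.           0.           1.        ]] [-0.06594045  0.          0.          0.          0.        ] [ 1.00016627  2.30021816 -1.15052314] [ 0.30829596 -0.21566782  1.4031473 ]
top [[437.93237723   0.         260.04537267]
 [  0.         437.93237723 202.98727857]
 [  0.           0.           1.        ]] [0.04053718 0.         0.         0.         0.        ] [ 2.13365888 -2.18505282  0.15653336] [0.08547744 0.56927616 0.92818445]
```

View pics/scene0.png

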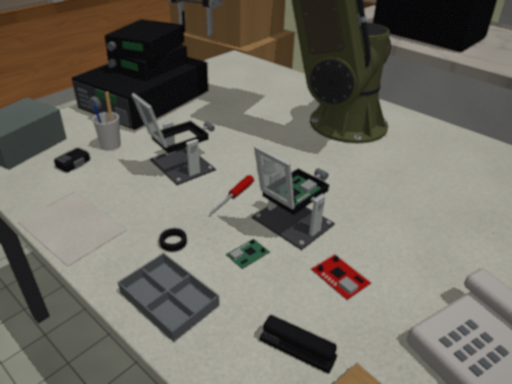

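View pics/top0.png

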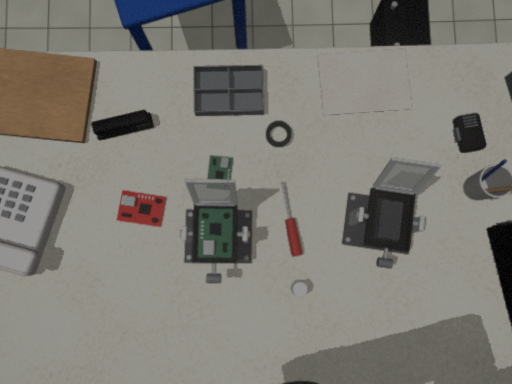

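```bash
cat > h.py <<'E'
import numpy as np, cv2
from station import *
def ray(c,uv):
    n=cv2.undistortPoints(np.array([[uv]],float),c["intrinsics"],c["distortion"])[0,0]
    R=cv2.Rodrigues(c["rvec"])[0]; t=np.array(c["tvec"]).ravel()
    return -R.T@t, R.T@np.array([n[0],n[1],1])
def onz(c,uv,z):
    o,d=ray(c,uv); return o+d*(z-o[2])/d[2]
def tri(c1,u1,c2,u2):
    o1,d1=ray(c1,u1);o2,d2=ray(c2,u2)
    s=np.linalg.lstsq(np.c_[d1,-d2],o2-o1,rcond=None)[0]
    a=o1+s[0]*d1;b=o2+s[1]*d2; return (a+b)/2,np.linalg.norm(a-b)
def proj(c,P): return cv2.projectPoints(np.array(P,float).reshape(-1,3),c["rvec"],c["tvec"],c["intrinsics"],c["distortion"])[0][:,0]
E
python3 - <<'E'
from h import *
c=camera("top"); im=c["color"][:,:,::-1]
cv2.imwrite("pics/t1.png",cv2.resize(im[165:300,165:270],None,fx=5.5,fy=4.4*1,interpolation=2) if 0 else cv2.resize(im[170:290,165:270],None,fx=5,fy=5,interpolation=cv2.INTER_CUBIC))
c2=camera("scene"); im=c2["color"][:,:,::-1]
cv2.imwrite("pics/s1.png",cv2.resize(im[140:250,240:345],None,fx=5,fy=5,interpolation=cv2.INTER_CUBIC))
for u in [(185,210),(252,209),(252,263),(185,263)]: print(onz(c,u,.008))
E
```

```text
[0.56291263 0.24134809 0.008     ]
[0.56166258 0.09004007 0.008     ]
[0.44054678 0.09271053 0.008     ]
[0.44436464 0.24147841 0.008     ]
```

View pics/t1.png

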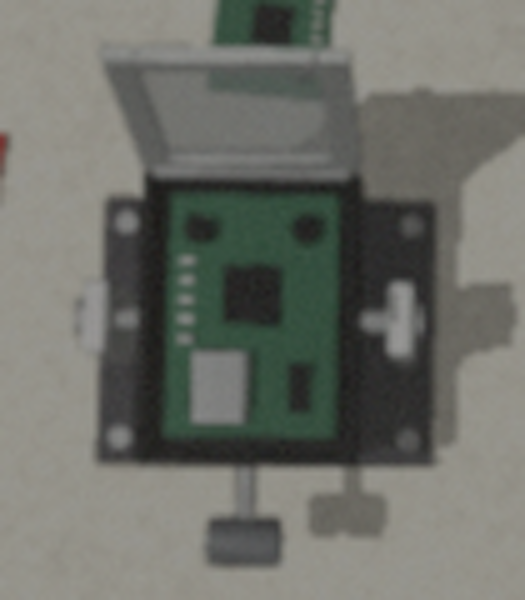

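View pics/s1.png

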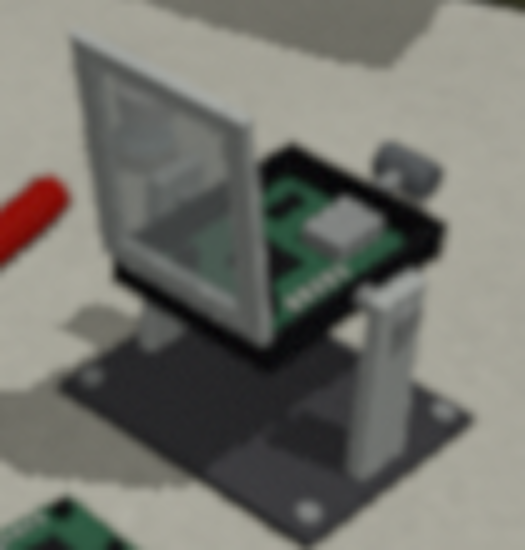

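```bash
python3 - <<'E'
from h import *
c=camera("top");s=camera("scene")
T=lambda p:(165+(p[0]-2)/5,170+(p[1]-2)/5)
S=lambda p:(240+(p[0]-2)/5,140+(p[1]-2)/5)
B=[onz(c,T(p),.008) for p in [(107,199),(435,202),(435,463),(97,462)]]
print(np.round(B,4)); print("mean",np.mean(B,0))
Bs=[onz(s,S(p),.008) for p in [(470,415),(305,545),(62,385)]]
print("scene corners",np.round(Bs,4))
h=onz(c,T((244,540)),.094);print("handle",h)
print("tray corners top", [np.round(onz(c,T(p),.1),4) for p in [(150,180),(360,180),(360,463),(140,463)]])
print("lid free corners",tri(c,T((103,50)),s,S((250,118))),tri(c,T((350,50)),s,S((75,38))))
print("handle tri",tri(c,T((244,542)),s,S((407,170))))
print("board corners",[np.round(onz(c,T(p),.09),4) for p in [(165,193),(340,193),(340,440),(163,440)]])
x=np.mean(B,0)[:2]
# model check
ox,oy=.502,.166
E
```

```text
[[0.5642 0.2391 0.008 ]
 [0.5594 0.091  0.008 ]
 [0.4423 0.0936 0.008 ]
 [0.4466 0.2437 0.008 ]]
mean [0.50314569 0.1668364  0.008     ]
scene corners [[0.4525 0.2464 0.008 ]
 [0.571  0.2433 0.008 ]
 [0.564  0.0992 0.008 ]]
handle [0.41370448 0.17076063 0.094     ]
tray corners top [array([0.5605, 0.2072, 0.1   ]), array([0.5585, 0.1212, 0.1   ]), array([0.4433, 0.1232, 0.1   ]), array([0.4456, 0.2117, 0.1   ])]
lid free corners (array([0.59211478, 0.20968575, 0.21521134]), np.float64(0.003581888991279197)) (array([0.59039771, 0.12138473, 0.21175521]), np.float64(0.004660223402439062))
handle tri (array([0.41233855, 0.17191369, 0.08656272]), np.float64(0.0010787179038990696))
board corners [array([0.5562, 0.2024, 0.09  ]), array([0.5545, 0.13  , 0.09  ]), array([0.4528, 0.1316, 0.09  ]), array([0.4547, 0.2038, 0.09  ])]
```

```bash
cat >> h.py <<'E'
from scipy.spatial.transform import Rotation as Ro
def rows(W,yaw=-0.03):
    """world waypoints -> rows; W list of (x,y,z) tool down with yaw"""
    o=get_obs(); R=Ro.from_euler('xyz',o["eef_rot"]); T=Ro.from_euler('xyz',[np.pi,0,yaw])
    r=(R.inv()*T).as_rotvec()/(np.pi/2)
    print("t",o["time_s"],"pos",np.round(o["ee_pos"],4),"rpy",np.round(o["eef_rot"],3),"F",np.round(o["force"],1),"w",round(o["grip_width"],4))
    for w in W:
        d=R.inv().apply(np.array(w)-o["ee_pos"])/.5
        print(np.round(np.r_[r,d],3).tolist())
# stand frame -> world
C=np.array([.503,.168]);YAW=-.03
def st(x,y,z):
    c,s=np.cos(YAW),np.sin(YAW); return (C[0]+c*x-s*y,C[1]+s*x+c*y,z)
E
python3 -c "
from h import *
rows([(.20,-.47,.36),(.42,-.17,.36)])"
```

```text
t 0.3 pos [ 0.1629 -0.5252  0.2053] rpy [-3.141 -0.     0.301] F [-0.  -0.5  0.2] w 0.0937
[-0.0, 0.0, 0.211, 0.104, -0.084, -0.309]
[-0.0, 0.0, 0.211, 0.702, -0.526, -0.309]
```

Emit:
servo_tool --moves '[[[0, 0, 0.05, 0.03, -0.03, -0.08, 1], [0, 0, 0.1, 0.05, -0.04, -0.15, 1], [0, 0, 0.15, 0.07, -0.06, -0.22, 1], [0, 0, 0.21, 0.09, -0.08, -0.29, 1], [0, 0, 0.21, 0.15, -0.12, -0.31, 1], [0, 0, 0.21, 0.21, -0.17, -0.31, 1], [0, 0, 0.21, 0.28, -0.21, -0.31, 1], [0, 0, 0.21, 0.34, -0.26, -0.31, 1], [0, 0, 0.21, 0.41, -0.31, -0.31, 1], [0, 0, 0.21, 0.48, -0.36, -0.31, 1], [0, 0, 0.21, 0.55, -0.41, -0.31, 1], [0, 0, 0.21, 0.62, -0.46, -0.31, 1]]]' --squeeze 20

```text
time_s: 1.3
ee_pos: [0.3883, -0.2161, 0.3606]
eef_rot: [-3.142, -0.0, -0.029]
force: [0.9, -0.1, 0.8]
grip_width: 0.0174
```

```bash
python3 -c "
from h import *
rows([(.52,.0,.36),st(.165,0,.33),st(.165,0,.2)])"
```

```text
t 1.3 pos [ 0.3883 -0.2161  0.3606] rpy [-3.142 -0.    -0.029] F [ 0.9 -0.1  0.8] w 0.0174
[-0.0, -0.0, 0.0, 0.251, -0.44, 0.001]
[-0.0, -0.0, 0.0, 0.537, -0.774, 0.061]
[-0.0, -0.0, 0.0, 0.537, -0.774, 0.321]
```

Emit:
servo_tool --moves '[[[0, 0, 0, 0.04, -0.06, 0, 1], [0, 0, 0, 0.08, -0.12, 0, 1], [0, 0, 0, 0.12, -0.18, 0, 1], [0, 0, 0, 0.16, -0.24, 0, 1], [0, 0, 0, 0.2, -0.3, 0, 1], [0, 0, 0, 0.24, -0.36, 0, 1], [0, 0, 0, 0.29, -0.43, 0, 1], [0, 0, 0, 0.34, -0.5, 0.01, 1], [0, 0, 0, 0.38, -0.56, 0.02, 1], [0, 0, 0, 0.43, -0.63, 0.04, 1], [0, 0, 0, 0.48, -0.7, 0.05, 1], [0, 0, 0, 0.54, -0.77, 0.06, 1]]]'

```text
time_s: 2.3
ee_pos: [0.6642, 0.1564, 0.3312]
eef_rot: [3.142, -0.0, -0.029]
force: [1.2, -0.3, 0.7]
grip_width: 0.0006
```

```bash
python3 -c "
from h import *
rows([st(.165,0,.25),st(.165,0,.19),st(.14,0,.19)])
c=camera('scene');cv2.imwrite('pics/s2.png',c['color'][:,:,::-1])"
```

```text
t 2.3 pos [0.6642 0.1564 0.3312] rpy [ 3.142 -0.    -0.029] F [ 1.2 -0.3  0.7] w 0.0006
[0.0, -0.0, 0.001, 0.007, -0.014, 0.162]
[0.0, -0.0, 0.001, 0.007, -0.014, 0.282]
[0.0, -0.0, 0.001, -0.043, -0.014, 0.282]
```

View pics/s2.png

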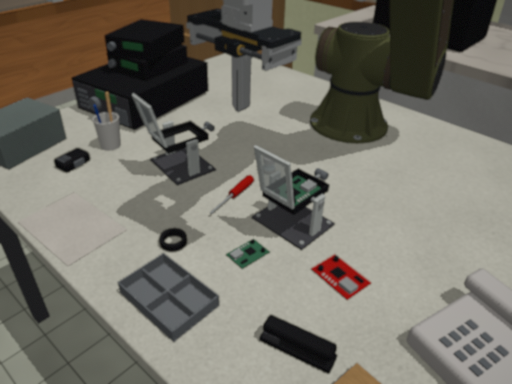

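```bash
python3 -c "
from h import *
c=camera('scene');cv2.imwrite('pics/s3.png',c['color'][:,:,::-1])
o=get_obs();print(o['time_s'],proj(c,o['ee_pos']),proj(c,(.388,-.216,.36)))"
```

```text
2.4 [[240.92748865 112.25892466]] [[208.3151481   15.43523055]]
```

View pics/s3.png

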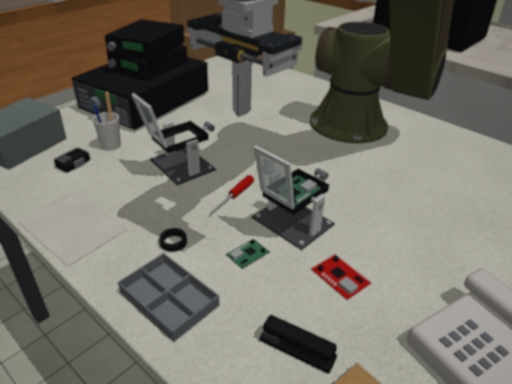

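```bash
python3 -c "
from h import *
W=[st(.165,0,.19),st(.13,0,.19),st(.11,0,.19),st(.09,0,.19)]
for th in [1.57,1.4,1.2,1.0,.8,.6,.4,.2,.1,.0,-.05]:
    x=.06-.09*np.cos(th)+.006*np.sin(th)+.008; z=.1005+.09*np.sin(th)+.006*np.cos(th); W.append(st(x,0,z)); print(th,round(x,3),round(z,3))
rows(W)"
```

```text
1.57 0.074 0.191
1.4 0.059 0.19
1.2 0.041 0.187
1.0 0.024 0.179
0.8 0.01 0.169
0.6 -0.003 0.156
0.4 -0.013 0.141
0.2 -0.019 0.124
0.1 -0.021 0.115
0.0 -0.022 0.107
-0.05 -0.022 0.102
t 2.4 pos [0.6655 0.1585 0.3255] rpy [ 3.141  0.007 -0.025] F [-0.4 -0.1 -1. ] w 0.0004
[0.001, 0.005, 0.003, 0.007, -0.009, 0.271]
[0.001, 0.005, 0.003, -0.063, -0.01, 0.271]
[0.001, 0.005, 0.003, -0.103, -0.01, 0.272]
[0.001, 0.005, 0.003, -0.143, -0.01, 0.272]
[0.001, 0.005, 0.003, -0.176, -0.01, 0.271]
[0.001, 0.005, 0.003, -0.206, -0.01, 0.272]
[0.001, 0.005, 0.003, -0.241, -0.011, 0.28]
[0.001, 0.005, 0.003, -0.274, -0.011, 0.294]
[0.001, 0.005, 0.003, -0.304, -0.011, 0.315]
[0.001, 0.005, 0.003, -0.329, -0.011, 0.341]
[0.001, 0.005, 0.003, -0.348, -0.011, 0.371]
[0.001, 0.005, 0.003, -0.361, -0.011, 0.405]
[0.001, 0.005, 0.003, -0.364, -0.011, 0.423]
[0.001, 0.005, 0.003, -0.366, -0.011, 0.441]
[0.001, 0.005, 0.003, -0.367, -0.011, 0.45]
```

Emit:
servo_tool --moves '[[[0, 0, 0, 0.01, -0.01, 0.07, 1], [0, 0, 0, 0.01, -0.01, 0.14, 1], [0, 0, 0, 0.01, -0.01, 0.21, 1], [0, 0.005, 0, 0.01, -0.01, 0.25, 1], [0, 0.005, 0, 0, -0.01, 0.27, 1], [0, 0.005, 0, -0.03, -0.01, 0.27, 1], [0, 0.005, 0, -0.06, -0.01, 0.27, 1], [0, 0.005, 0, -0.08, -0.01, 0.27, 1], [0, 0.005, 0, -0.1, -0.01, 0.27, 1], [0, 0.005, 0, -0.12, -0.01, 0.27, 1], [0, 0.005, 0, -0.14, -0.01, 0.27, 1], [0, 0.005, 0, -0.14, -0.01, 0.27, 1]]]'

```text
time_s: 3.4
ee_pos: [0.5938, 0.165, 0.1918]
eef_rot: [3.141, -0.001, -0.025]
force: [0.7, -0.1, 0.5]
grip_width: 0.0009
```

```bash
cat > w.py <<'E'
from h import *
c=camera('scene');cv2.imwrite('pics/s4.png',cv2.resize(c['color'][60:260,180:380,::-1],None,fx=3,fy=3))
W=[]
for th in [1.57,1.4,1.2,1.0,.8,.6,.4,.2,.1,.0,-.05]:
    x=.06-.09*np.cos(th)+.006*np.sin(th)+.008; z=.1005+.09*np.sin(th)+.006*np.cos(th); W.append(st(x,0,z))
rows(W)
E
python3 w.py
```

```text
t 3.45 pos [0.5944 0.165  0.1917] rpy [ 3.141e+00 -1.000e-03 -2.500e-02] F [-0.6 -0.2  0.6] w 0.0005
[0.001, -0.001, 0.003, -0.035, -0.001, 0.002]
[0.001, -0.001, 0.003, -0.066, -0.001, 0.003]
[0.001, -0.001, 0.003, -0.101, -0.001, 0.01]
[0.001, -0.001, 0.003, -0.134, -0.001, 0.024]
[0.001, -0.001, 0.003, -0.164, -0.001, 0.045]
[0.001, -0.001, 0.003, -0.189, -0.001, 0.071]
[0.001, -0.001, 0.003, -0.208, -0.002, 0.101]
[0.001, -0.001, 0.003, -0.221, -0.002, 0.134]
[0.001, -0.001, 0.003, -0.225, -0.002, 0.152]
[0.001, -0.001, 0.003, -0.227, -0.002, 0.17]
[0.001, -0.001, 0.003, -0.227, -0.002, 0.179]
```

View pics/s4.png

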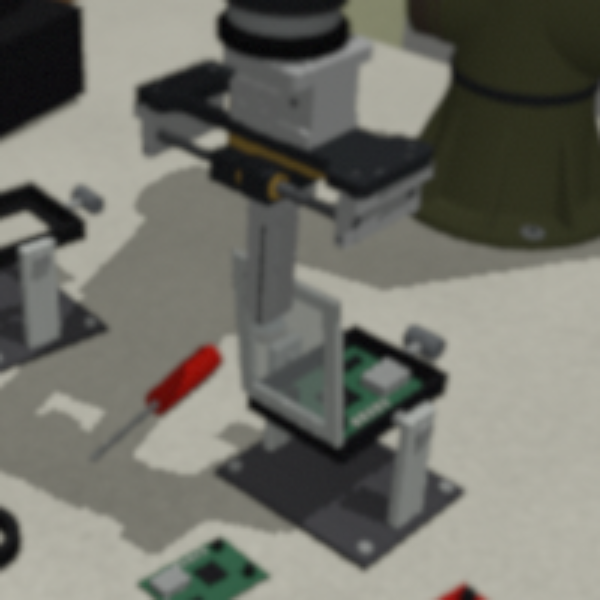

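Emit:
servo_tool --moves '[[[0, 0, 0, -0.02, 0, 0, 1], [0, 0, 0, -0.035, 0, 0, 1], [0, 0, 0, -0.05, 0, 0, 1], [0, 0, 0, -0.066, 0, 0.003, 1], [0, 0, 0, -0.083, 0, 0.006, 1], [0, 0, 0, -0.101, 0, 0.01, 1], [0, 0, 0, -0.118, 0, 0.017, 1], [0, 0, 0, -0.134, 0, 0.024, 1], [0, 0, 0, -0.149, 0, 0.035, 1], [0, 0, 0, -0.164, 0, 0.045, 1], [0, 0, 0, -0.177, 0, 0.058, 1], [0, 0, 0, -0.189, 0, 0.071, 1]]]'

```text
time_s: 4.45
ee_pos: [0.4996, 0.1675, 0.1558]
eef_rot: [3.141, -0.002, -0.025]
force: [2.6, 0.9, 0.0]
grip_width: 0.0004
```

```bash
sed -i 's/s4/s5/' w.py; python3 w.py
```

```text
t 4.5 pos [0.4984 0.1674 0.1544] rpy [ 3.14   0.    -0.025] F [0.4 0.6 0.2] w 0.0007
[0.001, 0.0, 0.003, 0.157, -0.001, -0.072]
[0.001, 0.0, 0.003, 0.126, -0.001, -0.072]
[0.001, 0.0, 0.003, 0.091, -0.001, -0.064]
[0.001, 0.0, 0.003, 0.058, -0.001, -0.05]
[0.001, 0.0, 0.003, 0.028, -0.001, -0.03]
[0.001, 0.0, 0.003, 0.003, -0.002, -0.004]
[0.001, 0.0, 0.003, -0.016, -0.002, 0.027]
[0.001, 0.0, 0.003, -0.029, -0.002, 0.06]
[0.001, 0.0, 0.003, -0.033, -0.002, 0.078]
[0.001, 0.0, 0.003, -0.035, -0.002, 0.096]
[0.001, 0.0, 0.003, -0.035, -0.002, 0.105]
```

View pics/s5.png

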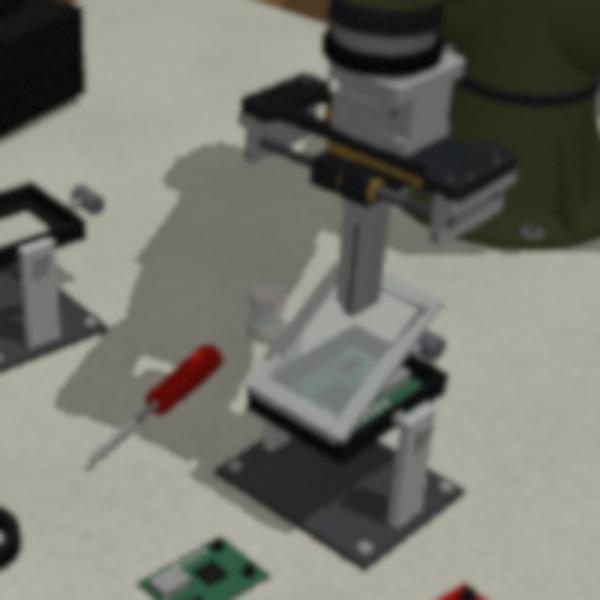

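Emit:
servo_tool --moves '[[[0, 0, 0, -0.01, 0, 0.012, 1], [0, 0, 0, -0.016, 0, 0.027, 1], [0, 0, 0, -0.023, 0, 0.043, 1], [0, 0, 0, -0.029, 0, 0.06, 1], [0, 0, 0, -0.032, 0, 0.07, 1], [0, 0, 0, -0.034, 0, 0.08, 1], [0, 0, 0, -0.035, 0, 0.088, 1], [0, 0, 0, -0.035, 0, 0.094, 1], [0, 0, 0, -0.035, 0, 0.097, 1]]]'

```text
time_s: 5.25
ee_pos: [0.4808, 0.1677, 0.1063]
eef_rot: [3.14, 0.001, -0.025]
force: [-11.3, -2.3, 24.0]
grip_width: 0.0004
```

```bash
sed -i 's/s5/s6/' w.py; python3 w.py
```

```text
t 5.3 pos [0.4807 0.1677 0.1064] rpy [ 3.14e+00  1.00e-03 -2.50e-02] F [-8.2 -1.2 13.4] w 0.0005
[0.001, 0.001, 0.003, 0.192, -0.001, -0.168]
[0.001, 0.001, 0.003, 0.162, -0.001, -0.168]
[0.001, 0.001, 0.003, 0.126, -0.001, -0.16]
[0.001, 0.001, 0.003, 0.093, -0.001, -0.146]
[0.001, 0.001, 0.003, 0.064, -0.001, -0.126]
[0.001, 0.001, 0.003, 0.039, -0.002, -0.1]
[0.001, 0.001, 0.003, 0.019, -0.002, -0.069]
[0.001, 0.001, 0.003, 0.007, -0.002, -0.036]
[0.001, 0.001, 0.003, 0.003, -0.002, -0.018]
[0.001, 0.001, 0.003, 0.001, -0.002, -0.0]
[0.001, 0.001, 0.003, 0.0, -0.002, 0.009]
```

View pics/s6.png

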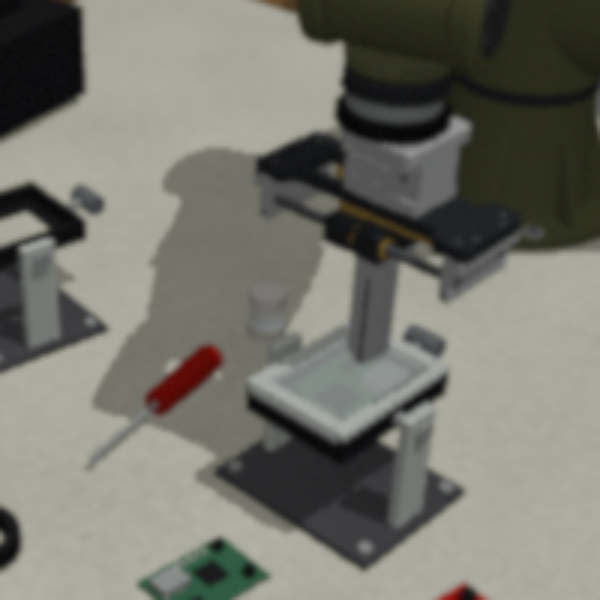

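Emit:
servo_tool --moves '[[[0, 0, 0, 0, 0, 0.003, 1], [0, 0, 0, 0, 0, 0.003, 1], [0, 0, 0, 0, 0, 0.0, 1], [0, 0, 0, 0, 0, -0.05, 1], [0, 0, 0, 0, 0, -0.1, 0.7], [0, 0, 0, -0.05, 0, -0.12, 0.4], [0, 0, 0, -0.1, -0.002, -0.12, 0.4], [0, 0, 0, -0.13, -0.004, -0.12, 0.4], [0, 0, 0, -0.137, -0.004, -0.12, 0.4], [0, 0, 0, -0.137, -0.004, -0.12, 0.4], [0, 0, 0, -0.137, -0.004, -0.12, 0.4]]]'

```text
time_s: 6.22
ee_pos: [0.413, 0.1716, 0.1666]
eef_rot: [3.14, 0.001, -0.025]
force: [1.3, 0.1, -0.5]
grip_width: 0.0435
```

```bash
cat > v.py <<'E'
import sys
from h import *
for n,b in (('scene',(60,260,180,380)),('top',(150,320,140,310))):
    c=camera(n);im=c['color'][:,:,::-1].copy()
    cv2.imwrite(f'pics/{n}{sys.argv[1]}.png',cv2.resize(im[b[0]:b[1],b[2]:b[3]],None,fx=3,fy=3))
E
python3 v.py 7; python3 -c "
from h import *
rows([st(-.09,0,.17),st(-.09,0,.071)])"
```

```text
t 6.3167 pos [0.4131 0.1715 0.1664] rpy [ 3.14e+00  1.00e-03 -2.60e-02] F [-0.7  0.1 -0.2] w 0.0519
[0.001, 0.001, 0.003, -0.0, 0.002, -0.007]
[0.001, 0.001, 0.003, 0.0, 0.001, 0.191]
```

View pics/scene7.png

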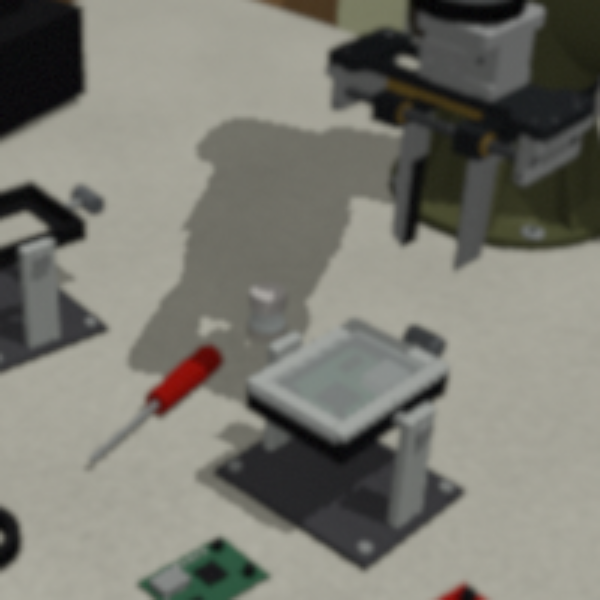

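View pics/top7.png

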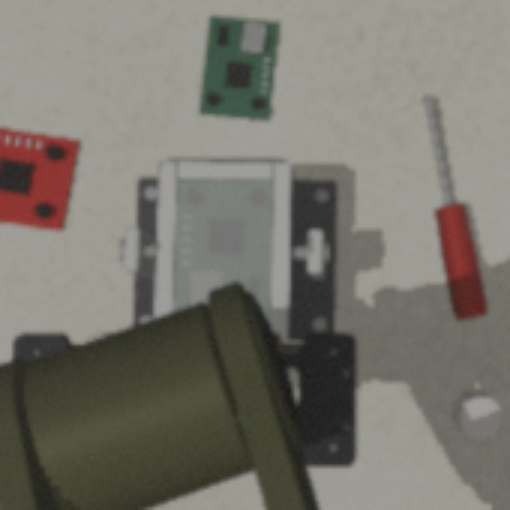

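Emit:
servo_tool --moves '[[[0, 0, 0, 0, 0.002, 0.05, 0.4], [0, 0, 0, 0, 0.002, 0.1, 0.4], [0, 0, 0, 0, 0.002, 0.15, 0.4], [0, 0, 0, 0, 0.002, 0.18, 0.4], [0, 0, 0, 0, 0.002, 0.19, 0.4], [0, 0, 0, 0, 0.002, 0.19, 0.4], [0, 0, 0, 0, 0.002, 0.19, 0.55], [0, 0, 0, 0, 0.002, 0.19, 0.65], [0, 0, 0, 0, 0.002, 0.19, 0.8], [0, 0, 0, 0, 0.002, 0.19, 0.8], [0, 0, 0, 0, 0.002, 0.19, 0.8], [0, 0, 0, 0, 0.002, 0.19, 0.8]]]' --squeeze 15

```text
time_s: 7.32
ee_pos: [0.4135, 0.1727, 0.0723]
eef_rot: [-3.138, -0.001, -0.026]
force: [-0.5, 22.0, -1.7]
grip_width: 0.0298
```

```bash
python3 v.py 8; cat > sw.py <<'E'
from h import *
import sys
a0,a1,n=map(float,sys.argv[1:4])
W=[]
for a in np.linspace(a0,a1,int(n)):
    W.append(st(-.09*np.cos(a),0,.0712+.09*np.sin(a)))
rows(W)
E
python3 sw.py 0 1.1 12
```

```text
t 7.4167 pos [0.4135 0.1727 0.0723] rpy [-3.138e+00 -1.000e-03 -2.600e-02] F [-0.9 21.9 -0.7] w 0.03
[-0.002, -0.001, 0.003, -0.001, 0.004, 0.002]
[-0.002, -0.001, 0.003, 0.0, 0.004, -0.016]
[-0.002, -0.001, 0.003, 0.003, 0.004, -0.034]
[-0.002, -0.001, 0.003, 0.007, 0.004, -0.051]
[-0.002, -0.001, 0.003, 0.014, 0.004, -0.068]
[-0.002, -0.001, 0.003, 0.021, 0.004, -0.084]
[-0.002, -0.001, 0.003, 0.031, 0.004, -0.099]
[-0.002, -0.001, 0.003, 0.042, 0.004, -0.114]
[-0.002, -0.001, 0.003, 0.054, 0.004, -0.127]
[-0.002, -0.001, 0.003, 0.068, 0.004, -0.139]
[-0.002, -0.001, 0.003, 0.082, 0.004, -0.149]
[-0.002, -0.001, 0.003, 0.098, 0.004, -0.158]
```

View pics/scene8.png

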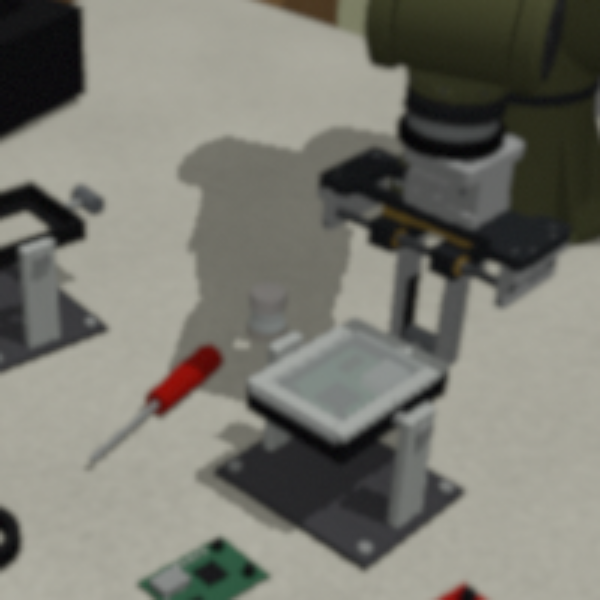

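```bash
sed -i 's/C=np.array(\[.503,.168\])/C=np.array([.503,.170])/' h.py; python3 sw.py 0 1.1 12 | tail -3
```

```text
[-0.002, -0.001, 0.003, 0.067, -0.0, -0.139]
[-0.002, -0.001, 0.003, 0.082, -0.0, -0.149]
[-0.002, -0.001, 0.003, 0.098, -0.0, -0.158]
```

Emit:
servo_tool --moves '[[[0, 0, 0, 0, 0, -0.01, 0.8], [0, 0, 0, 0.001, 0, -0.024, 0.8], [0, 0, 0, 0.004, 0, -0.036, 0.8], [0, 0, 0, 0.007, 0, -0.051, 0.8], [0, 0, 0, 0.014, 0, -0.068, 0.8], [0, 0, 0, 0.021, 0, -0.084, 0.8]]]'

```text
time_s: 7.92
ee_pos: [0.4241, 0.1724, 0.1152]
eef_rot: [-3.138, -0.001, -0.026]
force: [1.6, 5.9, -5.7]
grip_width: 0.03
```

```bash
python3 v.py 9;python3 sw.py 0.5 1.6 12
```

```text
t 8.0167 pos [0.4246 0.1724 0.1158] rpy [-3.138e+00 -2.000e-03 -2.600e-02] F [-4.5  4.8  4.5] w 0.03
[-0.003, -0.002, 0.002, -0.001, 0.0, 0.003]
[-0.003, -0.002, 0.002, 0.008, 0.0, -0.012]
[-0.003, -0.002, 0.002, 0.019, 0.0, -0.027]
[-0.003, -0.002, 0.002, 0.032, 0.0, -0.04]
[-0.003, -0.002, 0.002, 0.045, 0.0, -0.052]
[-0.003, -0.002, 0.002, 0.06, 0.0, -0.062]
[-0.003, -0.002, 0.002, 0.075, 0.0, -0.071]
[-0.003, -0.002, 0.002, 0.092, 0.0, -0.078]
[-0.003, -0.002, 0.002, 0.109, 0.0, -0.084]
[-0.003, -0.002, 0.002, 0.127, 0.0, -0.088]
[-0.003, -0.002, 0.002, 0.144, 0.0, -0.09]
[-0.003, -0.002, 0.002, 0.162, 0.0, -0.09]
```

View pics/scene9.png

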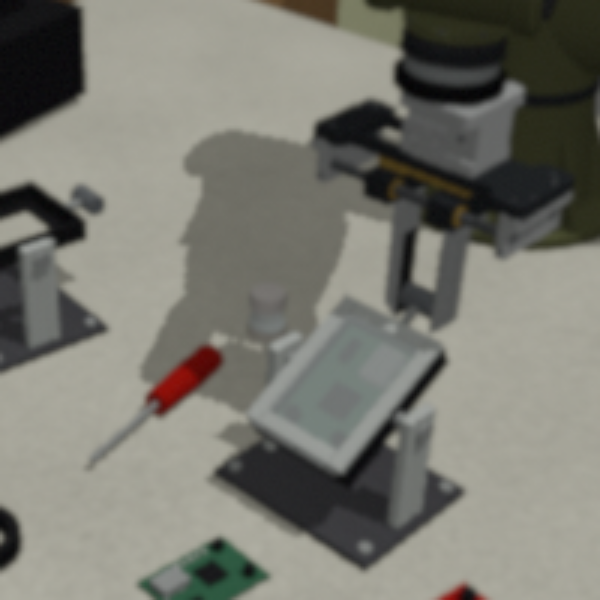

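Working: the tray is turning, with the lid shut and forces low.

Emit:
servo_tool --moves '[[[0, 0, 0, 0.007, 0, -0.012, 0.8], [0, 0, 0, 0.018, 0, -0.027, 0.8], [0, 0, 0, 0.031, 0, -0.04, 0.8], [0, 0, 0, 0.045, 0, -0.052, 0.8], [0, 0, 0, 0.06, 0, -0.062, 0.8], [0, 0, 0, 0.075, 0, -0.071, 0.8], [0, 0, 0, 0.092, 0, -0.078, 0.8], [0, 0, 0, 0.109, 0, -0.084, 0.8], [0, 0, 0, 0.127, 0, -0.088, 0.8], [0, 0, 0, 0.144, 0, -0.09, 0.8], [0, 0, 0, 0.162, 0, -0.09, 0.8]]]'

```text
time_s: 8.93
ee_pos: [0.5066, 0.1694, 0.1616]
eef_rot: [-3.139, -0.003, -0.026]
force: [-3.6, -4.6, 3.3]
grip_width: 0.03
```

```bash
python3 v.py 10;python3 sw.py 1.6 2.6 11
```

```text
t 9.0333 pos [0.5073 0.1694 0.1616] rpy [-3.138 -0.005 -0.027] F [ 1.7 -5.1  5.8] w 0.0298
[-0.002, -0.003, 0.002, -0.003, -0.001, 0.001]
[-0.002, -0.003, 0.002, 0.015, -0.001, 0.002]
[-0.002, -0.003, 0.002, 0.032, -0.001, 0.006]
[-0.002, -0.003, 0.002, 0.05, -0.001, 0.011]
[-0.002, -0.003, 0.002, 0.066, -0.001, 0.017]
[-0.002, -0.003, 0.002, 0.082, -0.001, 0.026]
[-0.002, -0.003, 0.002, 0.097, -0.0, 0.036]
[-0.002, -0.003, 0.002, 0.111, -0.0, 0.047]
[-0.002, -0.003, 0.002, 0.124, -0.0, 0.06]
[-0.002, -0.003, 0.002, 0.135, -0.0, 0.074]
[-0.002, -0.003, 0.002, 0.145, -0.0, 0.089]
```

View pics/scene10.png

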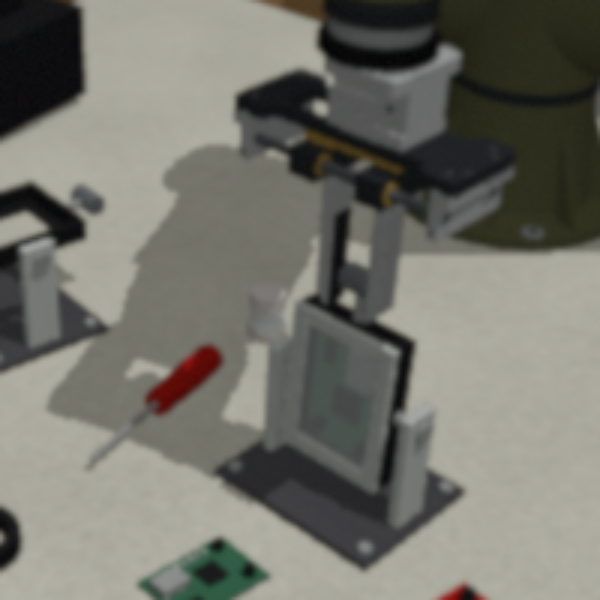

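Emit:
servo_tool --moves '[[[0, 0, 0, 0.014, 0.001, 0.002, 0.8], [0, 0, 0, 0.03, 0.001, 0.006, 0.8], [0, 0, 0, 0.05, 0.001, 0.011, 0.8], [0, 0, 0, 0.066, 0.001, 0.017, 0.8], [0, 0, 0, 0.082, 0.001, 0.026, 0.8], [0, 0, 0, 0.097, 0.002, 0.036, 0.8], [0, 0, 0, 0.111, 0.002, 0.047, 0.8], [0, 0, 0, 0.124, 0.002, 0.06, 0.8], [0, 0, 0, 0.135, 0.002, 0.074, 0.8], [0, 0, 0, 0.145, 0.002, 0.089, 0.8]]]'

```text
time_s: 9.87
ee_pos: [0.5824, 0.1666, 0.119]
eef_rot: [-3.137, -0.011, -0.027]
force: [5.0, -1.3, 8.2]
grip_width: 0.0299
```

```bash
python3 v.py 11;python3 sw.py 2.6 3.2 7
```

```text
t 9.9667 pos [0.5826 0.1665 0.1181] rpy [-3.137 -0.01  -0.027] F [ 9.1 -0.6  3.9] w 0.0299
[-0.003, -0.007, 0.002, -0.005, -0.002, 0.001]
[-0.003, -0.007, 0.002, 0.003, -0.002, 0.017]
[-0.003, -0.007, 0.002, 0.01, -0.002, 0.034]
[-0.003, -0.007, 0.002, 0.015, -0.002, 0.051]
[-0.003, -0.007, 0.002, 0.018, -0.002, 0.069]
[-0.003, -0.007, 0.002, 0.02, -0.002, 0.086]
[-0.003, -0.007, 0.002, 0.019, -0.002, 0.104]
```

View pics/scene11.png

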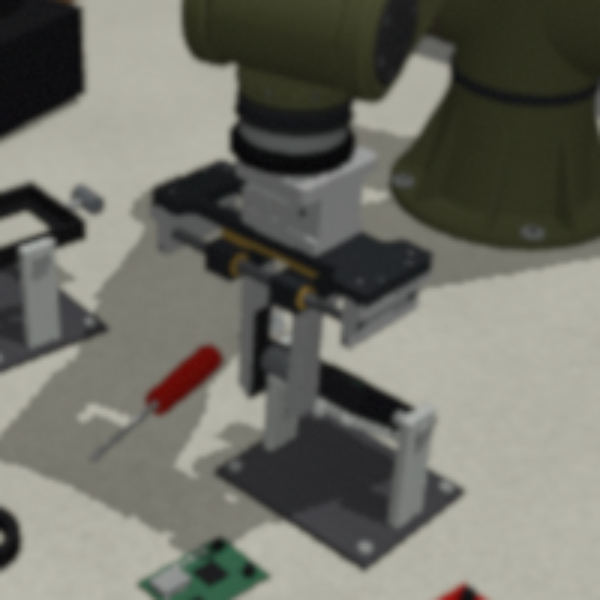

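Emit:
servo_tool --moves '[[[0, 0, 0, 0.005, 0, 0.017, 0.8], [0, 0, 0, 0.012, 0, 0.034, 0.8], [0, 0, 0, 0.017, 0, 0.051, 0.8], [0, 0, 0, 0.021, 0, 0.069, 0.8], [0, 0, 0, 0.023, 0, 0.082, 0.8], [0, 0, 0, 0.023, 0, 0.092, 0.8], [0, 0, 0, 0.023, 0, 0.095, 0.8]]]'

```text
time_s: 10.55
ee_pos: [0.5967, 0.166, 0.071]
eef_rot: [-3.137, -0.015, -0.028]
force: [7.1, -2.9, 4.6]
grip_width: 0.0299
```

```bash
python3 v.py 12;python3 sw.py 3.1416 3.2 2
```

```text
t 10.65 pos [0.5966 0.166  0.0712] rpy [-3.137 -0.015 -0.028] F [ 7.9 -1.6  0.2] w 0.0301
[-0.003, -0.009, 0.002, -0.007, -0.002, -0.0]
[-0.003, -0.009, 0.002, -0.008, -0.002, 0.01]
```

View pics/scene12.png

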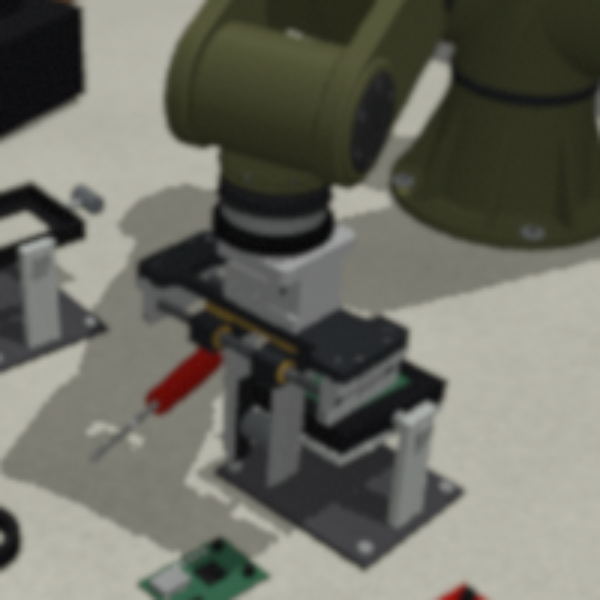

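Emit:
servo_tool --moves '[[[0, 0, 0, 0.001, 0, 0.003, 0.8], [0, 0, 0, 0.001, 0, 0.006, 0.8], [0, 0, 0, 0.001, 0, 0.006, 0.8]]]'

```text
time_s: 10.9
ee_pos: [0.5974, 0.166, 0.0679]
eef_rot: [-3.137, -0.015, -0.028]
force: [0.8, -0.3, -1.3]
grip_width: 0.03
```

```bash
python3 sw.py 3.1416 3.2 2
```

```text
t 10.9 pos [0.5974 0.166  0.0679] rpy [-3.137 -0.015 -0.028] F [ 0.8 -0.3 -1.3] w 0.03
[-0.003, -0.01, 0.002, -0.009, -0.002, -0.007]
[-0.003, -0.01, 0.002, -0.009, -0.002, 0.004]
```

Emit:
servo_tool --moves '[[[0, 0, 0, 0, 0, 0.003, 0.8], [0, 0, 0, 0, 0, 0.006, 0.8], [0, 0, 0, 0, 0, 0.006, 0.8]]]'

```text
time_s: 11.15
ee_pos: [0.5977, 0.166, 0.0648]
eef_rot: [-3.137, -0.016, -0.028]
force: [2.6, -0.5, -0.7]
grip_width: 0.0296
```

```bash
python3 sw.py 3.1416 3.2 2
```

```text
t 11.15 pos [0.5977 0.166  0.0648] rpy [-3.137 -0.016 -0.028] F [ 2.6 -0.5 -0.7] w 0.0296
[-0.003, -0.01, 0.002, -0.009, -0.002, -0.013]
[-0.003, -0.01, 0.002, -0.01, -0.002, -0.002]
```

Emit:
servo_tool --moves '[[[0, 0, 0, 0, 0, 0, 0.6], [0, 0, 0, 0, 0, 0, 0.4], [0, 0, 0, 0, 0, 0, 0.4], [0, 0, 0, 0, 0, 0, 0.4], [0, 0, 0, 0, 0, -0.04, 0.4], [0, 0, 0, 0, 0, -0.1, 0.4], [0, 0, 0, 0.06, 0, -0.18, 0.4], [0, 0, 0, 0.12, 0, -0.25, 0.4], [0, 0, 0, 0.18, 0, -0.3, 0.4], [0, 0, 0, 0.18, 0, -0.35, 0.4], [0, 0, 0, 0.18, 0, -0.35, 0.4]]]'

```text
time_s: 12.07
ee_pos: [0.6875, 0.1626, 0.2476]
eef_rot: [-3.135, -0.025, -0.028]
force: [0.1, -0.5, 2.0]
grip_width: 0.0564
```

```bash
python3 v.py 13;python3 sw.py 3.1416 3.2 2
```

```text
t 12.1667 pos [0.6852 0.1628 0.2417] rpy [-3.137 -0.017 -0.028] F [-0.6 -0.4 -1.8] w 0.0559
[-0.003, -0.011, 0.001, -0.191, -0.002, 0.338]
[-0.003, -0.011, 0.001, -0.191, -0.002, 0.348]
```

View pics/scene13.png

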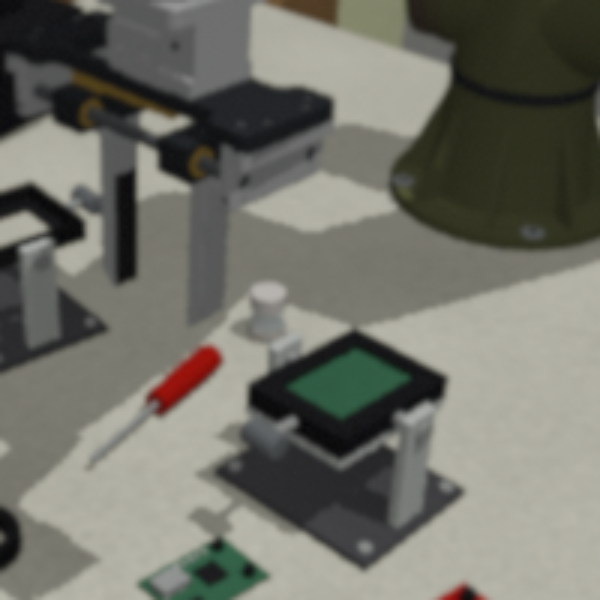

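View pics/top13.png

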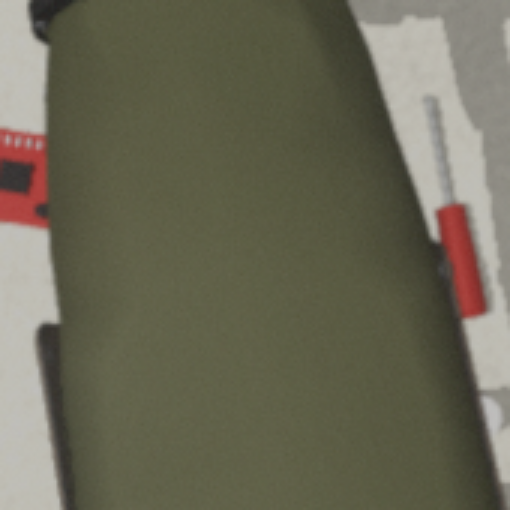

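```bash
python3 -c "
from h import *
rows([(.685,.16,.36),(.35,-.15,.36)])
c=camera('scene');im=c['color'][:,:,::-1]
cv2.imwrite('pics/s14.png',cv2.resize(im[160:225,250:335],None,fx=8,fy=8,interpolation=cv2.INTER_CUBIC))
L=[]
for a in (0,.1,.26):
  print(a,proj(c,st(.09*np.cos(a),0,.09+.09*np.sin(a))))
for x,y in((.06,.045),(.06,-.045),(-.06,.045),(-.06,-.045)): print(x,y,proj(c,[st(x,y,.1),st(x,y,.08),st(x,y,.0735)]).round(1).tolist())
"
```

```text
t 12.1667 pos [0.6852 0.1628 0.2417] rpy [-3.137 -0.017 -0.028] F [-0.6 -0.4 -1.8] w 0.0559
[-0.003, -0.011, 0.001, 0.004, 0.004, -0.237]
[-0.003, -0.011, 0.001, -0.649, 0.643, -0.251]
0 [[267.89389787 207.02600657]]
0.1 [[268.22695829 203.4666451 ]]
0.26 [[269.38293087 197.384581  ]]
0.06 0.045 [[294.6, 206.6], [293.9, 214.2], [293.6, 216.7]]
0.06 -0.045 [[262.0, 187.8], [261.7, 195.3], [261.6, 197.7]]
-0.06 0.045 [[329.8, 182.5], [328.7, 189.9], [328.3, 192.3]]
-0.06 -0.045 [[297.8, 166.2], [297.1, 173.4], [296.9, 175.7]]
```

View pics/s14.png

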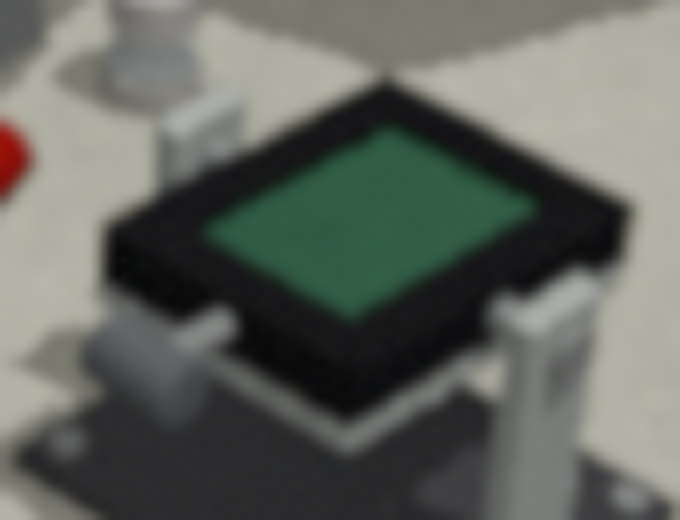

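Emit:
servo_tool --moves '[[[0, 0, 0, 0, 0, -0.08, 0.4], [0, 0, 0, 0, 0, -0.16, 0.4], [0, 0, 0, 0, 0, -0.23, 0.4], [0, 0, 0, -0.06, 0.06, -0.24, 0.4], [0, 0, 0, -0.12, 0.12, -0.24, 0.4], [0, 0, 0, -0.18, 0.18, -0.24, 0.4], [0, 0, 0, -0.24, 0.24, -0.24, 0.4], [0, 0, 0, -0.3, 0.3, -0.24, 0.4], [0, 0, 0, -0.36, 0.36, -0.24, 0.4], [0, 0, 0, -0.42, 0.42, -0.24, 0.4], [0, 0, 0, -0.5, 0.5, -0.24, 0.4], [0, 0, 0, -0.58, 0.58, -0.24, 0.4]]]'

```text
time_s: 13.22
ee_pos: [0.4091, -0.0949, 0.3538]
eef_rot: [-3.137, -0.013, -0.027]
force: [0.8, -0.9, -0.1]
grip_width: 0.0565
```

```bash
python3 -c "
from h import *
c=camera('scene');im=c['color'][:,:,::-1].astype(float)
cr=np.clip(255*(im[160:225,250:335]/255)**.5,0,255).astype(np.uint8)
cv2.imwrite('pics/s15.png',cv2.resize(cr,None,fx=9,fy=9,interpolation=cv2.INTER_CUBIC))
c=camera('top');im=c['color'][:,:,::-1]
cv2.imwrite('pics/t15.png',cv2.resize(im[170:290,165:270],None,fx=5,fy=5,interpolation=cv2.INTER_CUBIC))
print(get_obs()['time_s'],get_obs()['ee_pos'])
"
```

```text
13.3167 [ 0.40816581 -0.09674764  0.35466111]
```

View pics/s15.png

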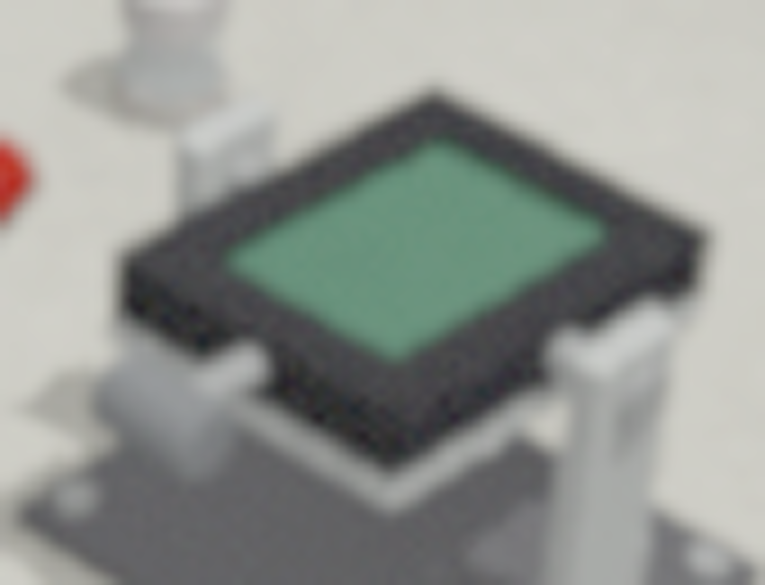

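View pics/t15.png

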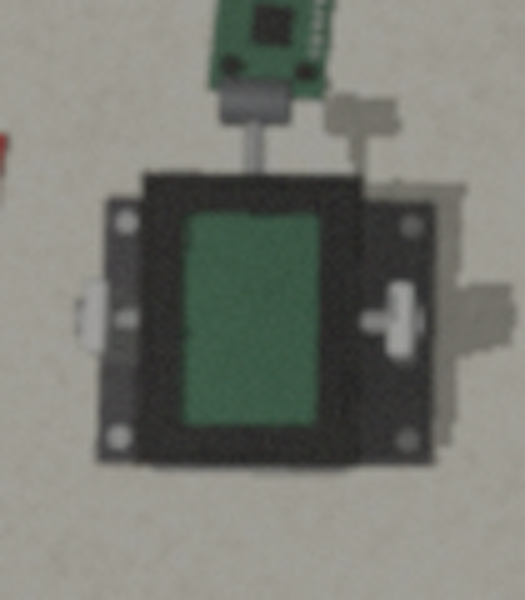

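```bash
python3 -c "
from h import *
print(np.abs(get_obs()['joint_vel']).max(),get_obs()['force']); hand_in()"
```

```text
0.09647732284717633 [ 0.27086719  0.04975085 -0.52673015]
the job is handed in; nothing more can be done
```

I closed the lid over the board with shut fingers, then swung the closed frame over by its handle and let go. I drew the arm clear and handed the job in at about 13 s of the 54 s allowed. It reported no verdict.

**Lid before the swing:** the fingers pressed it down until it pushed back with about 24 N. The picture showed it flat on the tray.

**Final pictures:** these were taken with the arm clear.
- **Tray:** it is upside down, level to within about 0.05 rad (3 degrees) by rough pixel comparison. The handle is on the far side at roughly tray-line height.
- **Lid:** the edge strip looks shut, within about 2 degrees, with no visible gap.
- **Board:** its bare underside fills the tray window, so it is still inside.
- **Empty frame:** I kept the arm at about 0.35 m when passing near it and touched nothing there. I did not measure its lid edge again at the end.

**Where checks disagreed:**
- **Sideways offset:** my camera-based stand position was about 2 mm off sideways, which gave a 22 N side force when I gripped the handle. I corrected for it before swinging.
- **Stop not felt:** pushing the last 6 mm down met almost no resistance, so I judged that the tray was on its stop from the pictures, not from force.

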